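# Slide the tall bottle into its dock

### The arm

A 7-joint arm with a two-finger parallel gripper is mounted at the origin on the work surface. World frame = base frame: x ahead of the robot, y to its left, z up, the work surface at z = 0. Lengths are in mm, angles in degrees, forces in N, time in s.
With the tool pointing down it reaches from about 425 to 875 mm from the base axis. Payload 4.7 kg.
Tool frame: the origin (TCP) lies midway between the tips of the shut fingers; the grasp point (between the pads) lies 19 mm behind it (ctrl.grip_point_offset is the distance from the TCP to the grasp point, in mm); z points along the fingers, y is the direction in which the jaws open and shut (so a half turn about z gives the same grasp; the last joint's range is limited). The gripper opens to 85 mm and grips with 20 to 120 N. Pads are 22 mm wide; open, the fingers measure 114 mm over their backs; the gripper's body (76 mm by 85 mm) begins 54 mm behind the grasp point. The pads swing forward as they close: fully open they stand 13 mm farther back than shut.
Start: joints at [75.006, 18.392, -4.016, 83.108, 1.295, 78.541, -3.26], TCP at [176.985, -625.461, 231.349] pointing down, gripper open.
Joint ranges: [-163.93, 163.93], [-17.29, 119.83], [-79.2, 71.16], [3.27, 140.29], [-89.18, 269.18], [5.43, 117.66], [-154.24, 154.24]. Speed limits (degrees/s): [147.25, 147.25, 180, 180, 180, 180, 180].

### API

Orientations are given as [roll, pitch, yaw] about the fixed x, y, z axes, in that order (R = Rz(yaw) Ry(pitch) Rx(roll)).
In Python, from rig import observe, optics, ctrl gives the robot as it stands.
- The arm moves only by the tool send_rows, never from a script. Its argument "moves" is a list of rows, each a list of 7 numbers: the shift along the tool's x, y, z in cm, then the turn, a rotation vector about the tool's x, y, z in degrees, then the gripper command: -1 is shut, 1 is fully open, values between are in proportion. A call has exactly 5 rows; each row is the pose to reach, as a shift and turn from the pose commanded when the call began, along the tool's axes at that moment; what a row does not reach only later rows make up. A row lasts 1/8 s, in which the tool goes at most 62.5 mm and 10.7 degrees, less where a joint would pass 70% of its speed; a pose out of reach is approached as far as the arm can. A call with a gripper value outside its range is refused whole. The fingers move at their own pace and stop on an object; "grip_force" is the grip in N (left out, the last holds). Time passes only in rows, so rows that repeat a pose let the fingers close, or fill a call up. It gives the time, the measured TCP pose, the force and the opening at its end, in the units of the state.
- observe(): the state, without advancing time (a new reading comes with each control period).
- optics.snapshot(name): name is "scene" or "top" or "wrist"; returns a dict with "frame" (420x560x3 uint8, red, green, blue), "vfov" (degrees; the focal length in pixels is half the picture's height over the tangent of half this angle, whatever the lens; pixels are square), "cx", "cy" (the principal point, pixels), "R" (3x3) and "t" (3): a world point X has camera coordinates R X + t. Camera axes: x right, y down, z forward; pixel columns grow to the right and rows downward; lengths in mm; the calibration is good to about 2 mm. A picture is of the moment at which its call begins. There is no depth.
- ctrl.close_job(): hands the job in, once; it reports no verdict.
The state is a dict: "t": time; "q": joint angles; "dq": joint speeds; "joint_efforts": joint torques, N m; "ee_pos": TCP position; "tool_rot": TCP orientation; "force": force on the tool from outside, world axes, zero at the start; "torque": the same for the moment, N m; "finger_gap": finger opening in mm.
Only numpy, scipy, OpenCV 4.12 (cv2) and the standard library are available. Lean on these libraries where they do the work, as an engineer would, in place of code of your own. Each camera call takes 0.05 s, during which the arm holds its last target.

### The job

Push the tall bottle, low on its body, so that it slides standing upright across the shelf and into its aluminium dock, fully home against the dock's back wall. Push gently, do not grip, lift or tip it, and leave the other things on the shelf where they are.

Things in the scene. Friction and masses are not known exactly. Their poses are not given: they have to be found in the camera images.
- bottle: Tall narrow capped bottle of amber glass with a paper label and a black cap, standing loose on the shelf: round, 52 mm in diameter over its lower body, narrower towards the neck, 190 mm tall, 0.3 to 0.52 kg. Origin at the centre of its underside, z up its axis. Pushed at 35 mm above the shelf or lower it slides; pushed high up it tips.
- dock: Low three-sided aluminium bracket fixed on the shelf, no floor. Origin on the shelf's top where the bottle's underside centre belongs; +x points into the dock, open side -x (roughly to the robot's left). Walls 22 mm tall, 5 thick: back wall inner face at x = +27 mm; side walls' inner faces at y = +-33 mm, flaring out from x = -8 to a 100 mm wide mouth at x = -32. Fixing feet out to y = +-57 mm.
- shelf: Fixed plain black steel shelf board, 520 x 1000 mm and 15 mm thick, lying on the table; origin at the centre of its underside, its top 15 mm above the work surface. Everything else stands on it. A whitewashed beam stands beyond its far edge.
- clamp: Bystander: round brushed aluminium record clamp, 72 mm across, 40 mm tall, loose. Origin at the centre of its underside.
- bamboo_box: Bystander: bamboo box with a sliding lid, 75 x 130 mm (x, y), 58 mm tall, loose. Origin at the centre of its underside.
- tray: Bystander: clear acrylic cartridge tray with three compartments, 90 x 120 mm (x, y), 28 mm tall, loose. Origin at the centre of its underside.
- screwdriver: Bystander: small screwdriver with a yellow plastic handle, 150 mm long, lying loose along its own x, handle to -x.

How it is judged (in metres and radians):
At the end, for the whole second after the job is handed in: The bottle stands upright (within 0.05 rad) and at rest on the shelf inside the dock, its centre within 7 mm of fully home along the dock and between its side walls (x of bottle in the frame of dock between -0.007 and 0.006 m and y of bottle in the frame of dock between -0.011 and 0.011 m and z of bottle in the frame of dock below 0.003 m and angle between bottle's own z axis and vertical below 0.05 rad and linear speed of bottle below 0.02 m/s); the robot touches nothing.
It fails at once if the bottle is tipped by more than 0.2 rad (angle between bottle's own z axis and vertical above 0.2 rad).
It fails at once if the bottle is lifted 8 mm or more off the shelf (z of bottle in the frame of dock above 0.008 m).
It fails at once if the bottle is gripped or pushed with more than 20 N (contact force between the fingers and bottle above 20 N).
It fails at once if the clamp, bamboo box, tray or screwdriver is moved by more than 15 mm (distance of any of clamp, bamboo_box, tray, screwdriver from where it was at the start of the episode above 0.015 m).
It also fails if it takes over 48 s, if anything falls off the work surface, if the arm or the gripper's body presses on something with over 40 N, if the wrist force passes 120 N, or if a joint passes its speed limit or range.

## Working session

There is one attempt and no reset: what is moved stays moved. The work goes in short steps, Python scripts to look and compute and a tool call to move; the robot and the scene stay as the last step left them, time stands still between calls to the robot, and variables do not carry over. Pictures are saved under pics/ and viewed, and the job is handed in when it is done.

Besides the shell and the picture viewer there is one more tool, called in YAML: its name, and indented under it one key for each argument. send_rows: Moves the arm, as the interface text tells. Its arguments: {"type":"object","properties":{"moves":{"type":"array"},"grip_force":{"type":"number"}},"required":["moves"]}

```bash
ls; mkdir -p pics
python3 - <<'E'
from rig import observe, optics, ctrl
import cv2
s=observe()
for k in s: print(k,s[k])
for n in ["scene","top","wrist"]:
    d=optics.snapshot(n)
    cv2.imwrite(f"pics/{n}0.png",d["frame"][:,:,::-1])
    print(n,d["vfov"],d["cx"],d["cy"],d["R"],d["t"])
E
```

```text
pics
t 0.0
q [75.00752882 18.43804191 -4.01458439 83.17646192  1.2966013  78.53990915
 -3.25947772]
dq [-0.03704905 -0.0887526  -0.03240196  0.04120117 -0.05542479  0.06347556
  0.03700099]
joint_efforts [ 8.17907585e-05 -4.93578637e+01 -3.82178351e-01 -3.14335084e+01
  1.29151123e-02  1.13783847e-02  2.99798501e-05]
ee_pos [ 176.77002941 -624.93657401  230.2212415 ]
tool_rot [-1.79890916e+02  7.67412243e-03  1.58022058e+01]
force [-0.23604889  0.06648874 -0.07760884]
torque [0.04204007 0.01052927 0.02676007]
finger_gap 85.8069530397911
scene 44.611565356488036 273.5026194296396 209.32025904314884 [[ 0.40962094  0.91203119 -0.02024363]
 [ 0.54277744 -0.26149334 -0.79813149]
 [-0.73321439  0.31594358 -0.6021431 ]] [-136.70962437 -317.04010371 1362.73510548]
top 52.87856603517956 278.35718234489235 206.57804097684942 [[ 0.01624382 -0.99983622  0.00797883]
 [-0.99933885 -0.0164943  -0.03240056]
 [ 0.03252686 -0.00744724 -0.99944312]] [-108.80781789  573.16401004  809.29973536]
wrist 61.216000918118006 284.44948812989935 206.31593763426494 [[ 0.27245876 -0.96216597 -0.00169623]
 [-0.92146348 -0.26143947  0.2873229 ]
 [-0.27689578 -0.07672062 -0.95783228]] [-649.70299378  -36.79594374  379.31286345]
```

View pics/scene0.png

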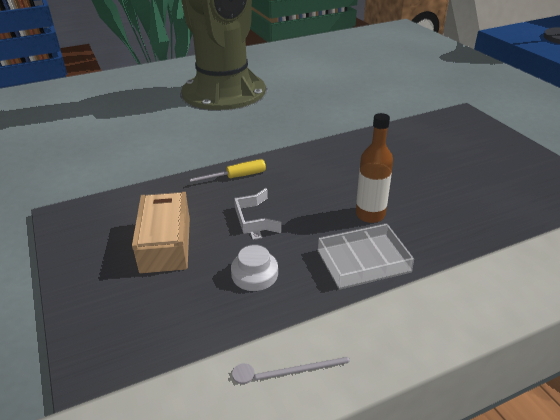

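View pics/top0.png

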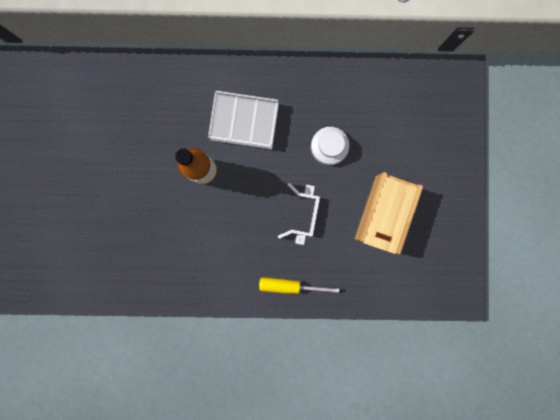

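View pics/wrist0.png

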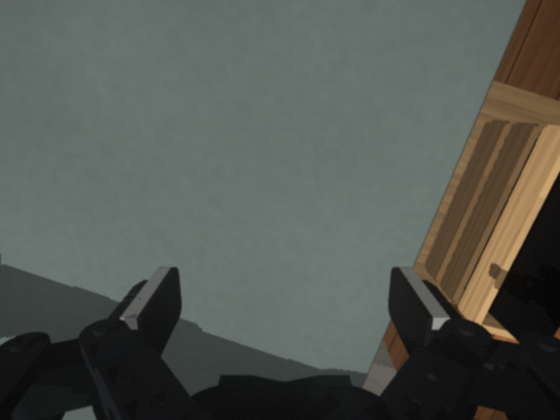

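The scene view shows the bottle standing at about (373,215) at its base and the dock at (255,215), with the tray at (365,255) between camera and bottle. The top view shows the dock at about (305,215) opening left, the bottle base near (203,172), the tray at (243,120), the clamp at (330,145) and the screwdriver at (300,287). I'll zoom in to measure these.

Run:
```python
import cv2
a=cv2.imread("pics/top0.png")[80:305,165:435]; 
cv2.imwrite("pics/topz.png",cv2.resize(a[60:200,0:190],None,fx=4,fy=4,interpolation=cv2.INTER_CUBIC))
a=cv2.imread("pics/scene0.png")[100:250,215:415]
cv2.imwrite("pics/scenez.png",cv2.resize(a,None,fx=4,fy=4,interpolation=cv2.INTER_CUBIC))
```

```text
(no output)
```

View pics/topz.png

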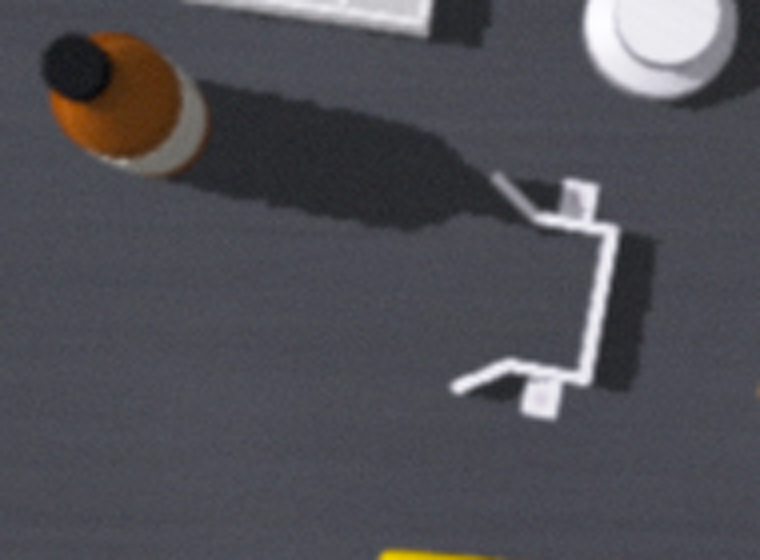

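View pics/scenez.png

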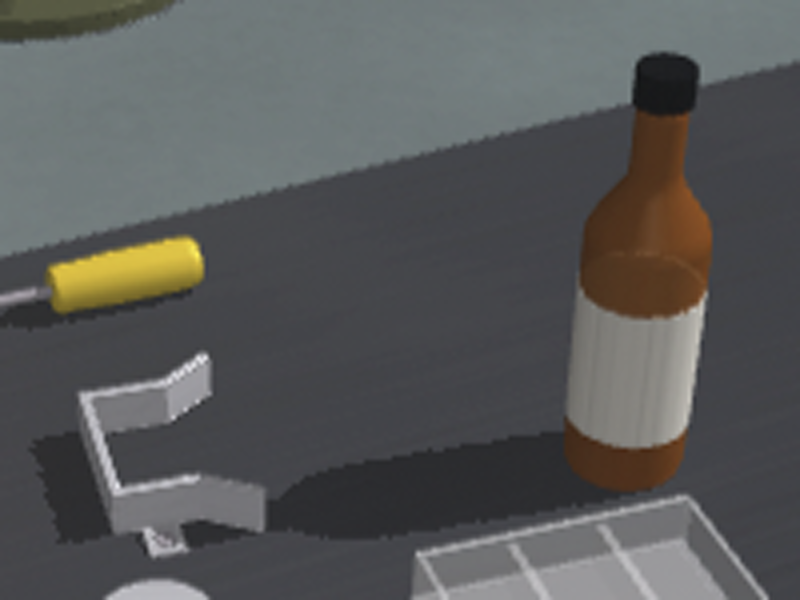

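```bash
cat > h.py <<'E'
import numpy as np, cv2
from rig import observe, optics, ctrl
def cam(n):
    d=optics.snapshot(n); return d
def proj(d,X):
    X=np.atleast_2d(X); c=X@np.array(d["R"]).T+np.array(d["t"])
    f=210/np.tan(np.radians(d["vfov"]/2)); return c[:,:2]/c[:,2:]*f+[d["cx"],d["cy"]]
def ray(d,uv,z):
    f=210/np.tan(np.radians(d["vfov"]/2)); R=np.array(d["R"]);C=-R.T@np.array(d["t"])
    v=R.T@np.array([(uv[0]-d["cx"])/f,(uv[1]-d["cy"])/f,1]); return C+v*(z-C[2])/v[2]
E
cat > m.py <<'E'
from h import *
from scipy.optimize import least_squares
T=cam("top");S=cam("scene")
M=np.array([[29.5,35.5],[29.5,-35.5],[-8,35.5],[-8,-35.5],[-32,52],[-32,-52]])
t=np.array([[611,233],[586,379],[537,217],[511,363],[497,178],[457,388]])/4+[165,140]
s=np.array([[116,491],[85,398],[198,478],[168,385],[263,488],[206,357]])/4+[215,100]
def W(p):
    c,n=np.cos(p[2]),np.sin(p[2]);return np.c_[M@np.array([[c,n],[-n,c]])+p[:2],np.full(6,37.)]
for w in [(1,0),(0,1),(1,1)]:
    f=lambda p:np.r_[w[0]*(proj(T,W(p))-t).ravel(),w[1]*(proj(S,W(p))-s).ravel()]
    r=least_squares(f,[600,-180,-1.6],x_scale=[10,10,.1]);print("dock",r.x[:2],np.degrees(r.x[2]),np.abs(r.fun).max())
a=np.linspace(0,6.28,80)
circ=lambda x,y,z,r:np.c_[x+r*np.cos(a),y+r*np.sin(a),np.full(80,z)]
st=np.array([630,490])/4+[215,100]
print("cap T",ray(T,np.array([73,64])/4+[165,140],205),"cap S",ray(S,np.array([667,66])/4+[215,100],205))
def g(p):
    P=proj(S,circ(p[0],p[1],15,26));Q=proj(S,circ(p[0],p[1],30,26))
    return [P[:,1].max()-222.5,Q[:,0].min()-(566/4+215),Q[:,0].max()-(686/4+215)]
r=least_squares(g,[640,10],diff_step=1e-4);print("bottle S",r.x,r.fun)
# others
for n,uv,z in [("tray bl",(209,138),43),("tray br",(271,148),15),("tray br top",(272,147),43),("clamp",(330,145),35),("handle l",(260,285),25),("handle r",(300,287),25),("tip",(340,291),18)]:
    print(n,ray(T,uv,z).round())
E
python3 m.py
```

```text
dock [ 561.57913221 -140.23741441] -99.61886950147552 1.2842238213468136
dock [ 567.96678424 -137.29408889] -100.46782921785957 1.095607060604209
dock [ 563.92264404 -138.21983054] -99.95529569411444 2.6145386689287875
cap T [641.06515322  43.9871961  205.        ] cap S [646.74510733  44.64143044 205.        ]
bottle S [642.30715052  48.59048438] [-0.01299238 -0.17518135  0.17330306]
tray bl [700.  32.  43.]
tray br [688. -83.  15.]
tray br top [685. -85.  43.]
clamp [ 692. -195.   35.]
handle l [425. -67.  25.]
handle r [ 423. -143.   25.]
tip [ 415. -220.   18.]
```

```bash
cat >> h.py <<'E'
from scipy.spatial.transform import Rotation as Ro
def Rt(th,beta,):  # push heading th deg, tool z dips beta below horizontal; tool y = heading+90
    a=np.radians(th);b=np.radians(beta)
    u=np.array([np.cos(a),np.sin(a),0]);v=np.array([-np.sin(a),np.cos(a),0]);k=np.array([0,0,1.])
    z=np.cos(b)*u-np.sin(b)*k; y=v; return Ro.from_matrix(np.c_[np.cross(y,z),y,z])
def rel(pos,R):
    s=observe();R0=Ro.from_euler("xyz",s["tool_rot"],degrees=True);p=np.array(s["ee_pos"])
    d=R0.inv().apply(np.array(pos)-p)/10; w=(R0.inv()*R).as_rotvec(degrees=True)
    print("rel cm",d.round(2),"len",np.linalg.norm(d).round(1),"rot",w.round(1),"ang",np.linalg.norm(w).round(1))
    return d,w
def st():
    s=observe(); print({k:np.round(s[k],1) for k in ["t","q","ee_pos","tool_rot","force","finger_gap"]})
E
python3 - <<'E'
from h import *
d=cam("wrist");R=np.array(d["R"]);C=-R.T@np.array(d["t"]);s=observe()
R0=Ro.from_euler("xyz",s["tool_rot"],degrees=True);print("cam in tool",R0.inv().apply(C-s["ee_pos"]))
print(R0.as_matrix().round(2)); print(Rt(-100,45).as_matrix().round(2),Rt(-100,45).as_euler("xyz",degrees=True))
rel([480,-380,330],Ro.from_euler("xyz",[180,0,50],degrees=True))
rel([660,140,320],Rt(-100,45))
E
```

```text
cam in tool [  73.85075831    0.54276743 -142.30652277]
[[ 0.96  0.27 -0.  ]
 [ 0.27 -0.96  0.  ]
 [-0.   -0.   -1.  ]]
[[ 0.12  0.98 -0.12]
 [ 0.7  -0.17 -0.7 ]
 [-0.71  0.   -0.71]] [180.  45.  80.]
rel cm [ 35.84 -15.35  -9.9 ] len 40.2 rot [ -0.   -0.  -34.2] ang 34.2
rel cm [ 67.32 -60.48  -8.87] len 90.9 rot [-25.2 -40.1 -60.7] ang 77.0
```

send_rows:
  moves:
    - [4, -2, -2, 0, 0, -4, 0.5]
    - [10, -4, -5, 0, 0, -10, 0]
    - [16, -6.5, -8, 0, 0, -17, -0.3]
    - [21, -9, -10, 0, 0, -24, -0.3]
    - [26, -11, -10, 0, 0, -30, -0.3]
  grip_force: 20

```text
t: 0.92
ee_pos: [395.5, -450.7, 333.4]
tool_rot: [179.8, 0.0, 45.9]
force: [0.7, 0.4, -0.5]
finger_gap: 29.8
```

Run:
```python
from h import *
st()
rel([560,-300,330],Ro.from_euler("xyz",[180,0,60],degrees=True))
rel([660,140,320],Rt(-100,45))
```

```text
{'t': np.float64(0.9), 'q': array([ 60. ,  11.2, -16.4,  80.8,   3.2,  88.2,  -0.3]), 'ee_pos': array([ 395.5, -450.7,  333.4]), 'tool_rot': array([179.8,   0. ,  45.9]), 'force': array([ 0.7,  0.4, -0.5]), 'finger_gap': np.float64(29.8)}
rel cm [22.27  1.34  0.33] len 22.3 rot [  0.2   0.1 -14.1] ang 14.1
rel cm [ 60.84 -22.07   1.2 ] len 64.7 rot [-13.2 -43.5 -32.3] ang 55.8
```

send_rows:
  moves:
    - [6, -0.5, 0, 0, 0, -5, -0.3]
    - [12, -1.5, 0, 0, 0, -10, -0.3]
    - [18, -3, 0, 0, 0, -16, -0.3]
    - [24, -5, 0, 0, 0, -22, -0.3]
    - [30, -8, 0, 0, -2, -28, -0.3]

```text
t: 1.55
ee_pos: [544.7, -184.8, 330.9]
tool_rot: [-179.5, 2.0, 73.9]
force: [1.4, 0.2, -0.3]
finger_gap: 30.2
```

Run:
```python
from h import *
st()
rel([660,140,320],Rt(-100,45))
```

```text
{'t': np.float64(1.6), 'q': array([ 41.5,   9.9, -30.7,  83.6,   7. ,  88.5,  -5.2]), 'ee_pos': array([ 544.7, -184.8,  330.9]), 'tool_rot': array([-179.5,    2. ,   73.9]), 'force': array([ 1.4,  0.2, -0.3]), 'finger_gap': np.float64(30.2)}
rel cm [34.42  2.07 -0.12] len 34.5 rot [ -2.9 -43.   -5.6] ang 43.5
```

send_rows:
  moves:
    - [5, 0.3, -1, 0, -7, -1, -0.3]
    - [11, 0.7, -1, -0.5, -14, -2, -0.3]
    - [17, 1, -1, -1, -21, -3, -0.3]
    - [23, 1.4, -1, -1.5, -28, -4, -0.3]
    - [28, 1.7, -0.5, -2, -35, -5, -0.3]

```text
t: 2.17
ee_pos: [639.4, 80.9, 326.9]
tool_rot: [-179.8, 37.1, 79.3]
force: [1.2, -1.5, -0.1]
finger_gap: 30.5
```

Run:
```python
from h import *
st()
rel([660,140,320],Rt(-100,45))
```

```text
{'t': np.float64(2.2), 'q': array([ -3.4,  33.9, -36.9,  64.2,  46.3, 114.2, -41.7]), 'ee_pos': array([639.4,  80.9, 326.9]), 'tool_rot': array([-179.8,   37.1,   79.3]), 'force': array([ 1.2, -1.5, -0.1]), 'finger_gap': np.float64(30.5)}
rel cm [ 5.35  0.91 -3.19] len 6.3 rot [-0.7 -7.9 -0.6] ang 8.0
```

Run:
```python
from h import *
rel([665,160,200],Rt(-100,45)); rel([665,160,260],Rt(-100,40))
```

```text
rel cm [14.23  1.05  5.14] len 15.2 rot [-0.7 -7.9 -0.6] ang 8.0
rel cm [10.61  1.04  0.36] len 10.7 rot [ -0.7 -12.9  -0.5] ang 12.9
```

send_rows:
  moves:
    - [3.5, 0.2, -0.3, 0, 0, 0, -0.3]
    - [7, 0.4, 0, 0, -1, 0, -0.3]
    - [10, 0.7, 1.5, 0, -3, 0, -0.3]
    - [12.5, 1, 3.5, -0.5, -5.5, -0.5, -0.3]
    - [14.2, 1, 5.1, -0.7, -8, -0.6, -0.3]

```text
t: 2.8
ee_pos: [663.5, 158.8, 198.3]
tool_rot: [-179.7, 45.0, 80.3]
force: [0.5, -0.1, -0.2]
finger_gap: 29.7
```

Run:
```python
from h import *
st()
rel([655,120,32],Rt(-100,45))
```

```text
{'t': np.float64(2.8), 'q': array([-14.6,  47.6, -32.8,  60.7,  51.5, 114.1, -50.3]), 'ee_pos': array([663.5, 158.8, 198.3]), 'tool_rot': array([-179.7,   45. ,   80.3]), 'force': array([ 0.5, -0.1, -0.2]), 'finger_gap': np.float64(29.7)}
rel cm [ 8.96 -0.11 14.56] len 17.1 rot [-0.1  0.   0.2] ang 0.2
```

send_rows:
  moves:
    - [2, 0, 2, 0, 0, 0, -0.3]
    - [4, 0, 4.5, 0, 0, 0, -0.3]
    - [6, 0, 7.5, 0, 0, 0, -0.3]
    - [8, 0, 10, 0, 0, 0, -0.3]
    - [9, 0, 12, 0, 0, 0, -0.3]

```text
t: 3.42
ee_pos: [659.3, 136.7, 49.9]
tool_rot: [-179.7, 44.9, 80.1]
force: [1.3, 0.5, 0.4]
finger_gap: 29.9
```

Run:
```python
from h import *
st()
rel([655,120,32],Rt(-100,45))
for n in ["scene","top"]:
    d=cam(n);f=d["frame"][:,:,::-1]
    c=f[100:250,215:415] if n=="scene" else f[60:260,100:360]
    cv2.imwrite(f"pics/{n}1.png",cv2.resize(c,None,fx=4 if n=="scene" else 3,fy=4 if n=="scene" else 3,interpolation=cv2.INTER_CUBIC))
    print(n,"TCP",proj(d,observe()["ee_pos"]))
```

```text
{'t': np.float64(3.4), 'q': array([-12.3,  53.7, -31.8,  68.8,  52.2, 103.1, -57.9]), 'ee_pos': array([659.3, 136.7,  49.9]), 'tool_rot': array([-179.7,   44.9,   80.1]), 'force': array([1.3, 0.5, 0.4]), 'finger_gap': np.float64(29.9)}
rel cm [ 0.05 -0.13  2.48] len 2.5 rot [-0.2 -0.1  0.1] ang 0.2
scene TCP [[419.60388766 190.44934405]]
top TCP [[152.22922635 158.4285625 ]]
```

View pics/scene1.png

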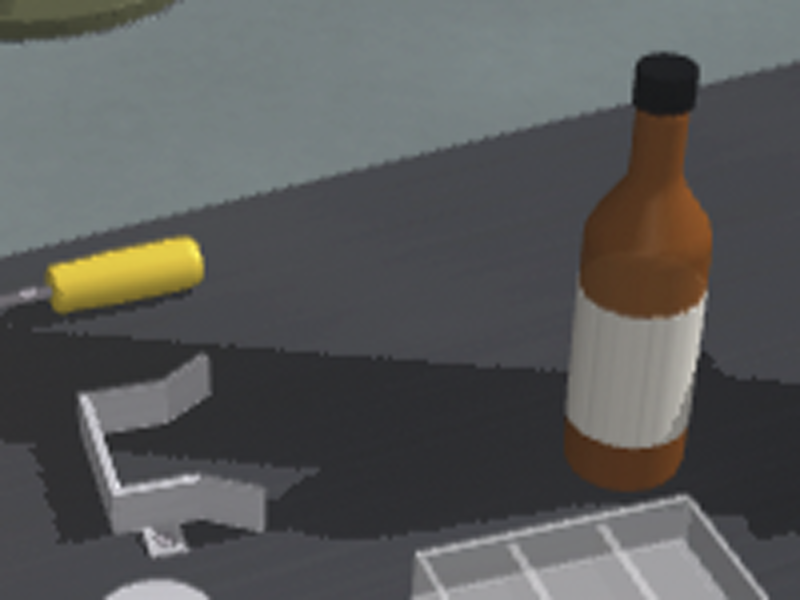

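View pics/top1.png

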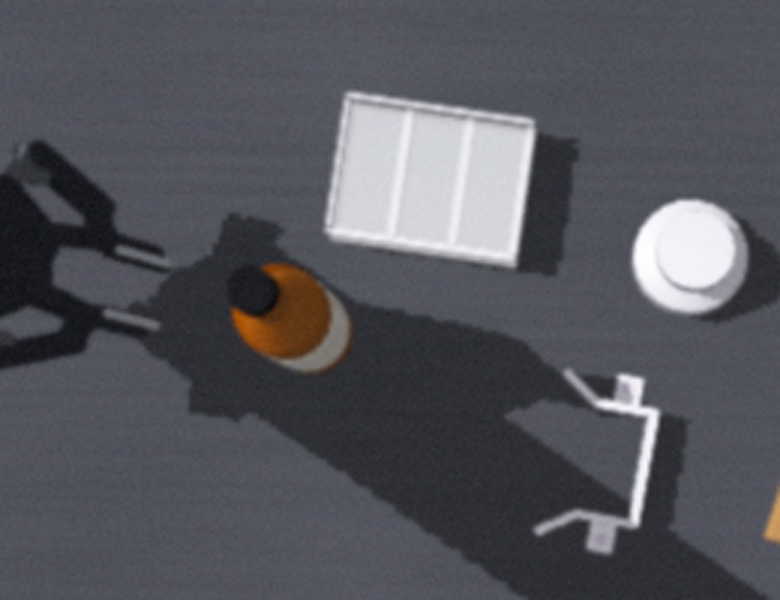

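The scene view shows the bottle and dock unmoved. The top crop shows the fingertips at about (168,268) and (160,328), straddling the axis of the bottle at about (300,320). Next I'll lower and close up to just short of contact.

send_rows:
  moves:
    - [0.7, 0, 0.7, 0, 0, 0, -0.3]
    - [1.4, 0, 1.4, 0, 0, 0, -0.3]
    - [0.4, 0, 2.4, 0, 0, 0, -0.3]
    - [-1.0, 0, 3.8, 0, 0, 0, -0.3]
    - [-2.0, 0, 4.8, 0, 0, 0, -0.3]

```text
t: 4.15
ee_pos: [651.4, 88.5, 32.7]
tool_rot: [-179.9, 45.0, 80.0]
force: [0.9, -0.4, 0.3]
finger_gap: 29.7
```

```bash
cat > look.py <<'E'
import sys
from h import *
st(); k=sys.argv[1]
p=np.array(observe()["ee_pos"]);D=np.array([564,-138.5]);a=np.radians(-100);u=np.array([np.cos(a),np.sin(a)]);v=np.array([-u[1],u[0]])
print("TCP in dock",((p[:2]-D)@u).round(1),((p[:2]-D)@v).round(1))
out=[]
for n in ["scene","top"]:
    d=cam(n);f=d["frame"][:,:,::-1]
    c=f[110:250,225:425] if n=="scene" else f[120:260,145:345]
    out.append(cv2.resize(c,None,fx=2.0*2,fy=4,interpolation=cv2.INTER_CUBIC))
cv2.imwrite(f"pics/s{k}.png",out[0]);cv2.imwrite(f"pics/t{k}.png",out[1])
E
python3 look.py 2
```

```text
{'t': np.float64(4.2), 'q': array([ -8.4,  51.7, -31.4,  74.8,  53. ,  99. , -58.2]), 'ee_pos': array([651.4,  88.5,  32.7]), 'tool_rot': array([-179.9,   45. ,   80. ]), 'force': array([ 0.9, -0.4,  0.3]), 'finger_gap': np.float64(29.7)}
TCP in dock -238.8 46.7
```

View pics/s2.png

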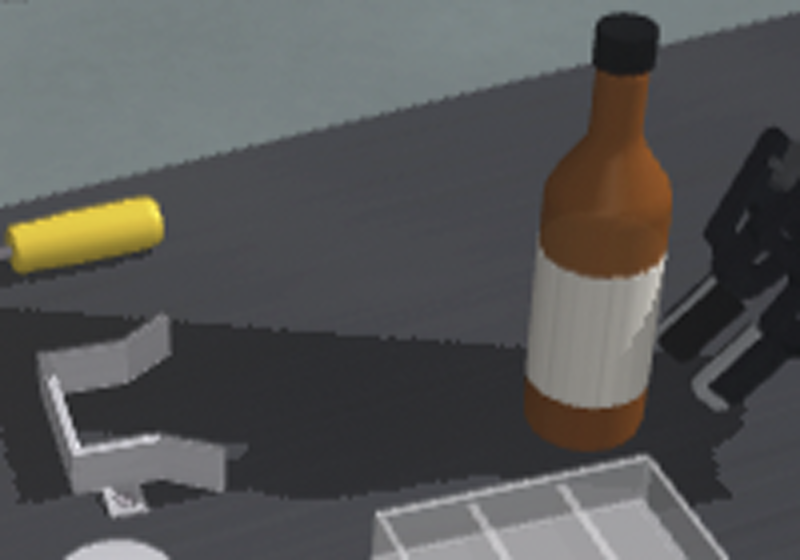

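View pics/t2.png

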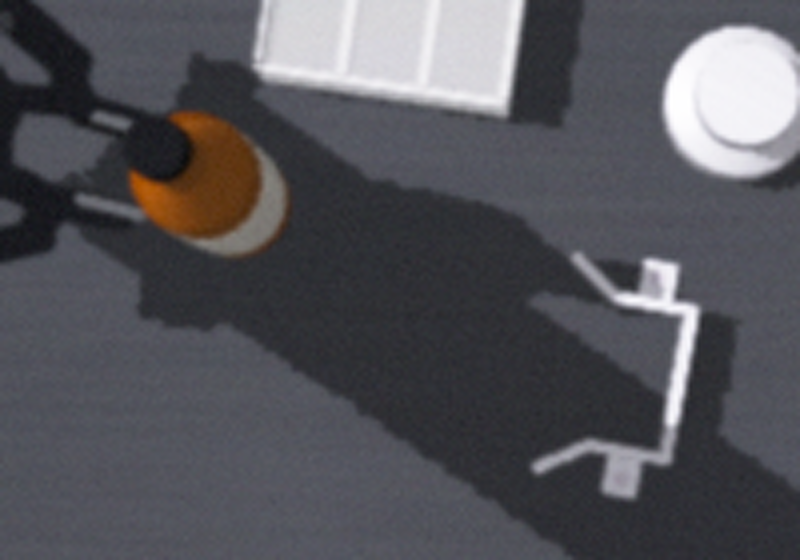

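The scene crop shows the tips at about (680,350) and (710,400), roughly 18 mm short of the bottle at (585,440). The bottle hasn't moved. I'll make contact gently.

send_rows:
  moves:
    - [-0.4, 0, 0.5, 0, 0, 0, -0.3]
    - [-0.7, 0, 0.8, 0, 0, 0, -0.3]
    - [-1.0, 0, 1.1, 0, 0, 0, -0.3]
    - [-1.25, 0, 1.35, 0, 0, 0, -0.3]
    - [-1.5, 0, 1.6, 0, 0, 0, -0.3]

```text
t: 4.88
ee_pos: [647.2, 70.0, 31.1]
tool_rot: [-179.8, 44.8, 80.2]
force: [-1.1, 3.7, 1.6]
finger_gap: 29.8
```

send_rows:
  moves:
    - [-0.2, 0, 0.2, 0, 0, 0, -0.3]
    - [-0.4, 0, 0.4, 0, 0, 0, -0.3]
    - [-0.6, 0, 0.6, 0, 0, 0, -0.3]
    - [-0.8, 0, 0.8, 0, 0, 0, -0.3]
    - [-1.0, 0, 1.0, 0, 0, 0, -0.3]

```text
t: 5.5
ee_pos: [645.3, 54.6, 31.2]
tool_rot: [-179.9, 44.9, 80.1]
force: [0.2, 2.1, -0.0]
finger_gap: 29.9
```

```bash
python3 look.py 3
```

```text
{'t': np.float64(5.5), 'q': array([ -5.6,  49.7, -31.2,  78.6,  53.4,  96.7, -57.6]), 'ee_pos': array([645.3,  54.6,  31.2]), 'tool_rot': array([-179.9,   44.9,   80.1]), 'force': array([ 0.2,  2.1, -0. ]), 'finger_gap': np.float64(29.9)}
TCP in dock -204.3 46.5
```

View pics/s3.png

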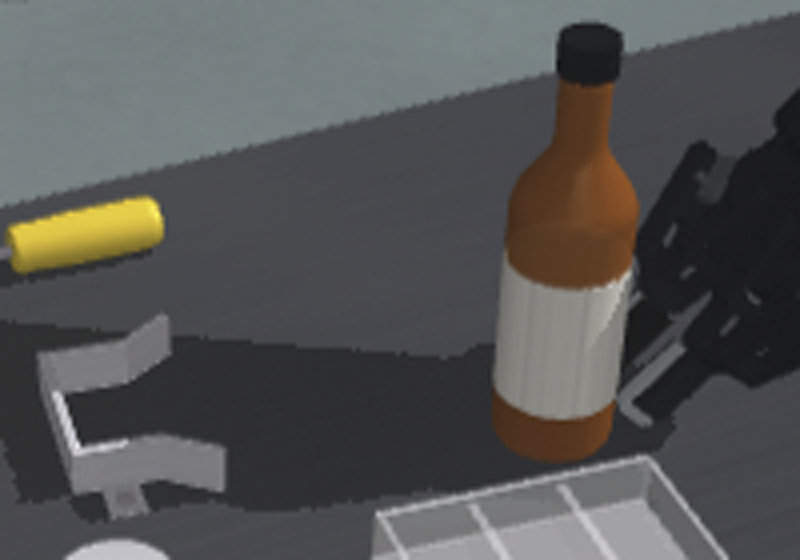

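View pics/t3.png

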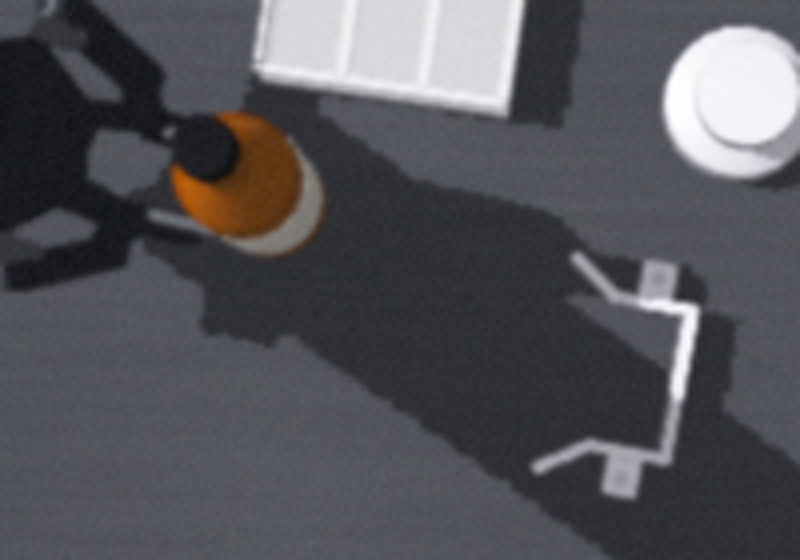

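The bottle slid upright: its base is now at about (553,460) in the scene crop, with the fingers touching it at about (620,400). The force is about 2 N. I'll measure the bottle-to-TCP offset.

```bash
cat > bot.py <<'E'
import sys
from h import *
from scipy.optimize import least_squares
# zoom px in s crop: bottom v, left u, right u at ~15mm up; cap top centre
b,l,r,cu,cv_=map(float,sys.argv[1:6]); S=cam("scene")
a=np.linspace(0,6.28,80);circ=lambda x,y,z,r:np.c_[x+r*np.cos(a),y+r*np.sin(a),np.full(80,z)]
def g(p):
    P=proj(S,circ(p[0],p[1],15,26));Q=proj(S,circ(p[0],p[1],30,26))
    return [P[:,1].max()-(b/4+110),Q[:,0].min()-(l/4+225),Q[:,0].max()-(r/4+225)]
x=least_squares(g,[640,10],diff_step=1e-4).x
c=ray(S,(cu/4+225,cv_/4+110),205)[:2]
D=np.array([564,-138.5]);A=np.radians(-100);u=np.array([np.cos(A),np.sin(A)]);v=np.array([-u[1],u[0]])
p=np.array(observe()["ee_pos"])[:2]
for n,q in [("base",x),("cap",c),("tcp",p)]: print(n,q.round(1),"dock",((q-D)@u).round(1),((q-D)@v).round(1))
E
python3 bot.py 460.5 491 613 590 37
```

```text
base [642.1  31.5] dock -181.0 47.4
cap [648.2  27.2] dock -177.8 54.1
tcp [645.2  54.3] dock -204.0 46.5
```

send_rows:
  moves:
    - [-0.42, -0.23, 0.42, 0, 0, 0, -0.3]
    - [-0.85, -0.47, 0.85, 0, 0, 0, -0.3]
    - [-1.27, -0.7, 1.27, 0, 0, 0, -0.3]
    - [-1.7, -0.93, 1.7, 0, 0, 0, -0.3]
    - [-2.12, -1.17, 2.12, 0, 0, 0, -0.3]

```text
t: 6.28
ee_pos: [628.1, 26.8, 31.2]
tool_rot: [-179.8, 44.9, 80.1]
force: [1.4, 2.5, 0.3]
finger_gap: 29.9
```

send_rows:
  moves:
    - [-0.42, -0.23, 0.42, 0, 0, 0, -0.3]
    - [-0.85, -0.47, 0.85, 0, 0, 0, -0.3]
    - [-1.27, -0.7, 1.27, 0, 0, 0, -0.3]
    - [-1.7, -0.93, 1.7, 0, 0, 0, -0.3]
    - [-2.12, -1.17, 2.12, 0, 0, 0, -0.3]

```text
t: 6.9
ee_pos: [611.4, -0.5, 31.2]
tool_rot: [-179.8, 44.9, 80.1]
force: [1.2, 2.4, -0.3]
finger_gap: 29.9
```

```bash
python3 look.py 4
```

```text
{'t': np.float64(6.9), 'q': array([ -0.6,  44.6, -31.4,  87.7,  53.4,  92.4, -58. ]), 'ee_pos': array([ 6.114e+02, -5.000e-01,  3.120e+01]), 'tool_rot': array([-179.8,   44.9,   80.1]), 'force': array([ 1.2,  2.4, -0.3]), 'finger_gap': np.float64(29.9)}
TCP in dock -144.1 22.7
```

View pics/s4.png

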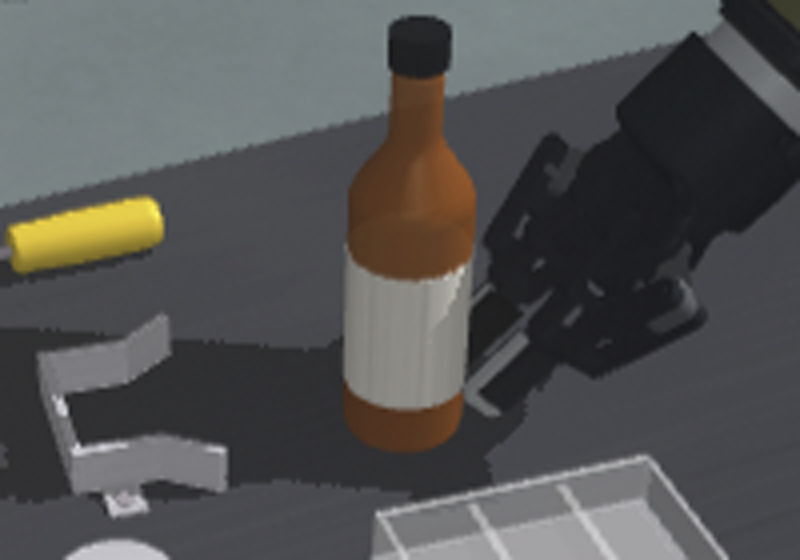

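View pics/t4.png

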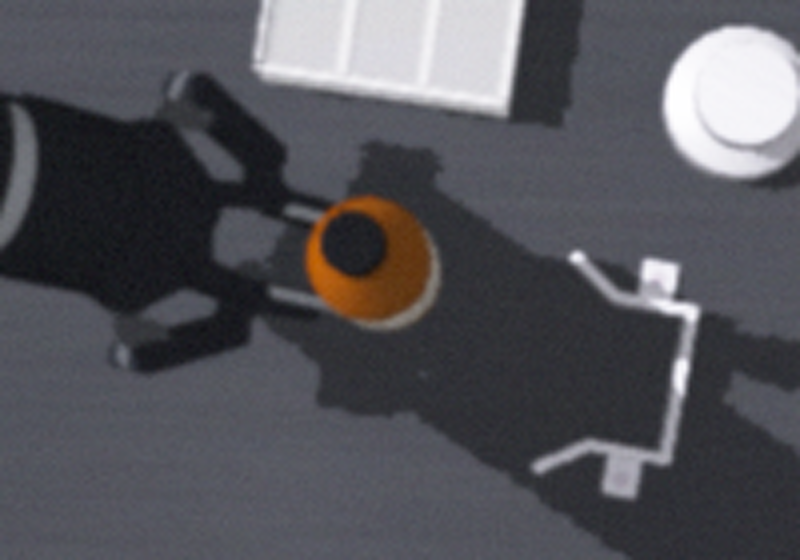

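```bash
cat > ov.py <<'E'
import sys
from h import *
k=sys.argv[1];D=np.array([float(sys.argv[2]),float(sys.argv[3])]);th=float(sys.argv[4])
A=np.radians(th);u=np.array([np.cos(A),np.sin(A)]);v=np.array([-u[1],u[0]])
s=observe();p=np.array(s["ee_pos"]);bo=p[:2]+25.5*np.array([np.cos(np.radians(-100)),np.sin(np.radians(-100))])
print("tcp dock",((p[:2]-D)@u).round(1),((p[:2]-D)@v).round(1),"force",s["force"].round(1))
M=np.array([[-32,50],[-8,33],[27,33],[27,-33],[-8,-33],[-32,-50]]);W=np.c_[M[:,:1]*u+M[:,1:]*v+D,np.full(6,37.)]
a=np.linspace(0,2*np.pi,60)
for n,(x0,y0) in [("scene",(225,110)),("top",(145,120))]:
    d=cam(n);im=d["frame"][y0:y0+140,x0:x0+200,::-1];im=cv2.resize(im,None,fx=4,fy=4,interpolation=cv2.INTER_CUBIC)
    f=lambda X:((proj(d,X)-[x0,y0]+.5)*4).round().astype(np.int32).reshape(-1,1,2)
    cv2.polylines(im,[f(W)],False,(0,255,0),1)
    for z,r,c in [(15,26,(255,255,0)),(75,26,(255,0,255)),(205,14,(0,0,255))]:
        cv2.polylines(im,[f(np.c_[bo[0]+r*np.cos(a),bo[1]+r*np.sin(a),np.full(60,z)])],True,c,1)
    cv2.imwrite(f"pics/{n[0]}ov{k}.png",im)
E
python3 ov.py 4 564 -138.5 -100
```

```text
tcp dock -143.3 22.5 force [ 1.3  1.2 -1.2]
```

View pics/tov4.png

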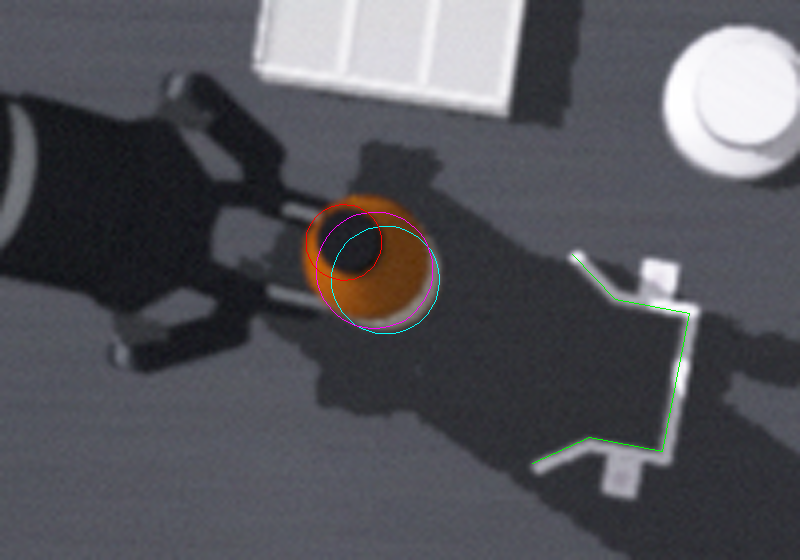

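View pics/sov4.png

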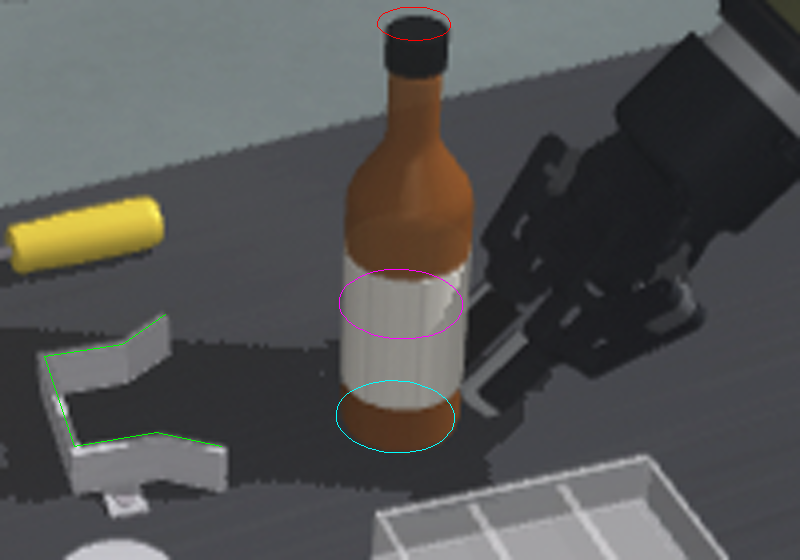

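The top overlay fits both bottle and dock to about 2 mm. In the scene overlay the bottle is about 2.5 mm closer to the TCP than I modelled. Same diagonal for two more calls.

send_rows:
  moves:
    - [-0.42, -0.23, 0.42, 0, 0, 0, -0.3]
    - [-0.85, -0.47, 0.85, 0, 0, 0, -0.3]
    - [-1.27, -0.7, 1.27, 0, 0, 0, -0.3]
    - [-1.7, -0.93, 1.7, 0, 0, 0, -0.3]
    - [-2.12, -1.17, 2.12, 0, 0, 0, -0.3]

```text
t: 7.72
ee_pos: [594.6, -28.1, 31.1]
tool_rot: [-179.8, 44.9, 80.1]
force: [2.4, 2.7, -1.1]
finger_gap: 30.1
```

send_rows:
  moves:
    - [-0.42, -0.23, 0.42, 0, 0, 0, -0.3]
    - [-0.85, -0.47, 0.85, 0, 0, 0, -0.3]
    - [-1.2, -0.7, 1.2, 0, 0, 0, -0.3]
    - [-1.55, -0.95, 1.55, 0, 0, 0, -0.3]
    - [-1.9, -1.2, 1.9, 0, 0, 0, -0.3]

```text
t: 8.35
ee_pos: [578.2, -52.3, 31.2]
tool_rot: [-179.8, 44.9, 80.1]
force: [1.6, 3.5, 1.3]
finger_gap: 29.7
```

```bash
python3 ov.py 5 562.5 -139 -100
```

```text
tcp dock -88.1 0.4 force [1.6 3.5 1.3]
```

View pics/tov5.png

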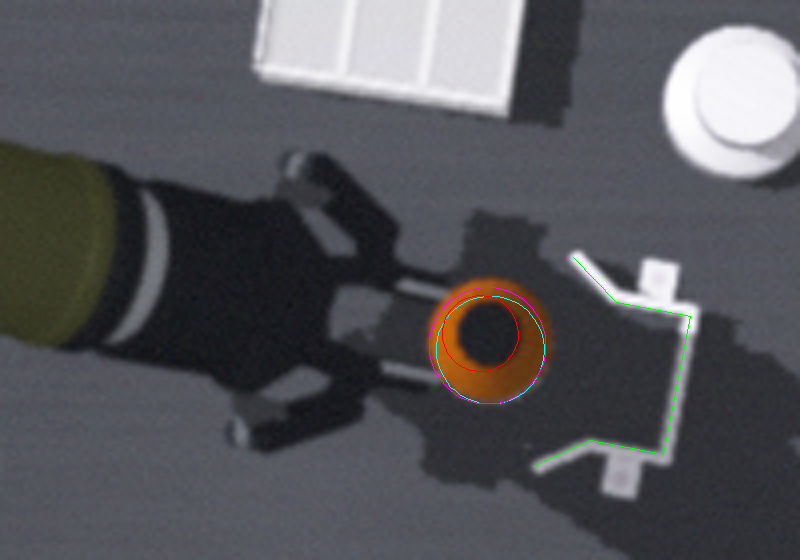

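View pics/sov5.png

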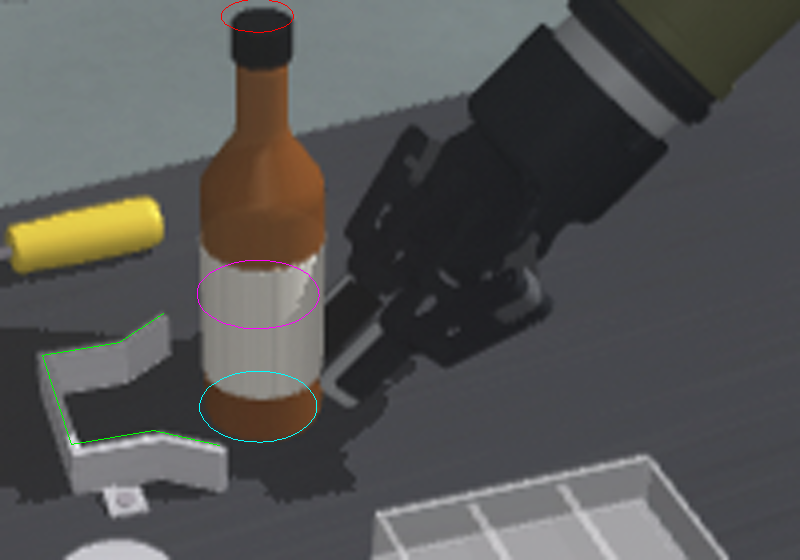

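The top overlay shows the bottle at (490,345), about 1.5 mm off the dock axis. The mouth tips are at (577,257) and (538,468). From here I'll push straight in.

send_rows:
  moves:
    - [-0.4, -0.03, 0.4, 0, 0, 0, -0.3]
    - [-0.8, -0.06, 0.8, 0, 0, 0, -0.3]
    - [-1.2, -0.1, 1.2, 0, 0, 0, -0.3]
    - [-1.6, -0.1, 1.6, 0, 0, 0, -0.3]
    - [-2.0, -0.1, 2.0, 0, 0, 0, -0.3]

```text
t: 9.07
ee_pos: [572.3, -80.1, 31.1]
tool_rot: [-179.8, 44.9, 80.1]
force: [-0.4, 4.8, 0.3]
finger_gap: 30.1
```

send_rows:
  moves:
    - [-0.3, 0, 0.3, 0, 0, 0, -0.3]
    - [-0.6, 0, 0.6, 0, 0, 0, -0.3]
    - [-0.9, 0, 0.9, 0, 0, 0, -0.3]
    - [-1.1, 0, 1.1, 0, 0, 0, -0.3]
    - [-1.3, 0, 1.3, 0, 0, 0, -0.3]

```text
t: 9.7
ee_pos: [569.2, -97.9, 31.0]
tool_rot: [-179.8, 44.9, 80.1]
force: [0.7, 4.2, 1.2]
finger_gap: 30.1
```

```bash
python3 ov.py 6 562.5 -139 -100
```

```text
tcp dock -41.6 -0.5 force [0.7 4.2 1.2]
```

View pics/tov6.png

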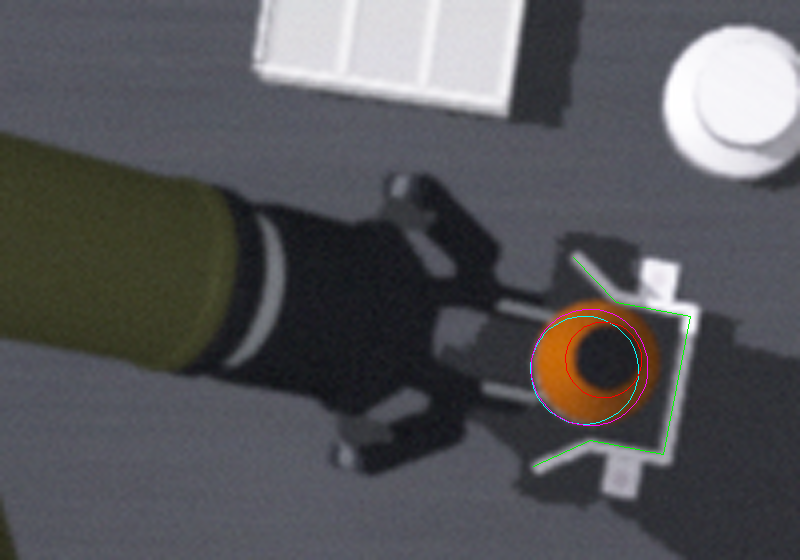

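View pics/sov6.png

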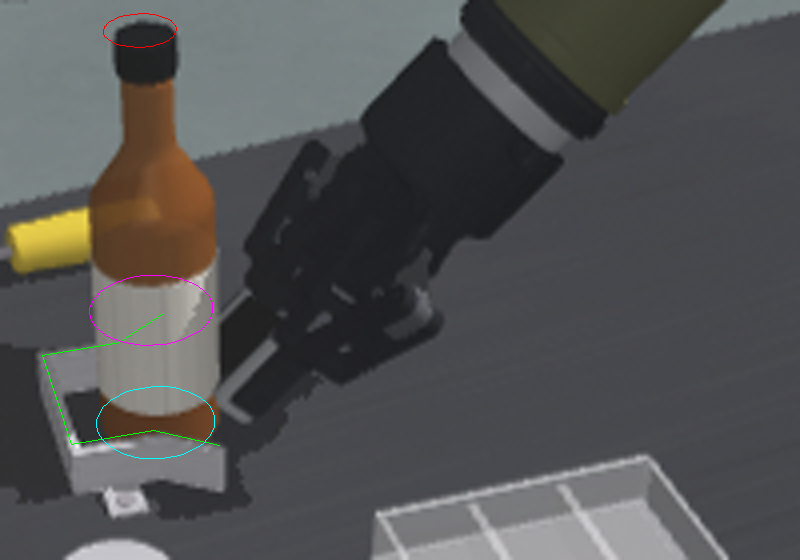

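Bottle is inside the dock mouth and standing upright. There's about 17 mm left to the back wall at (680,370) in the top crop. Next is a slow approach.

send_rows:
  moves:
    - [-0.2, 0, 0.2, 0, 0, 0, -0.3]
    - [-0.4, 0, 0.4, 0, 0, 0, -0.3]
    - [-0.55, 0, 0.55, 0, 0, 0, -0.3]
    - [-0.7, 0, 0.7, 0, 0, 0, -0.3]
    - [-0.85, 0, 0.85, 0, 0, 0, -0.3]

```text
t: 10.42
ee_pos: [567.2, -109.8, 31.0]
tool_rot: [-179.8, 44.9, 80.1]
force: [1.1, 3.5, 1.2]
finger_gap: 29.8
```

```bash
python3 ov.py 7 562.5 -139 -100
```

```text
tcp dock -29.6 -0.5 force [1.1 3.5 1.2]
```

View pics/tov7.png

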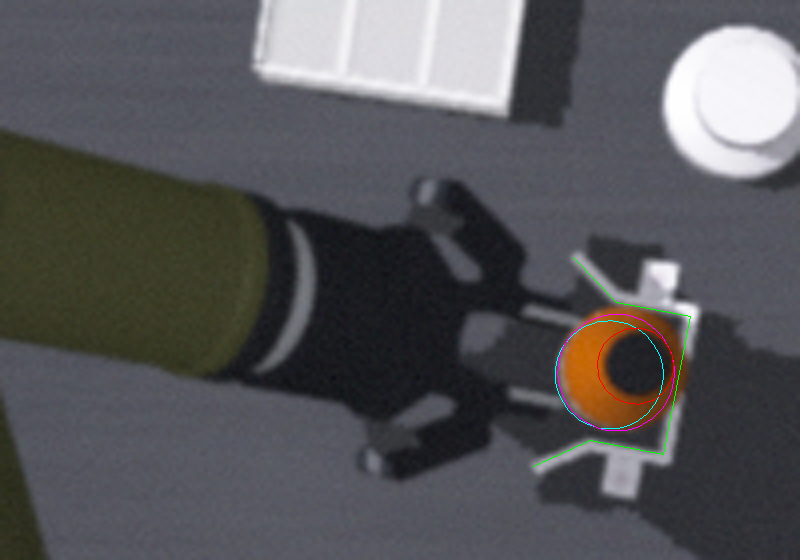

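View pics/sov7.png

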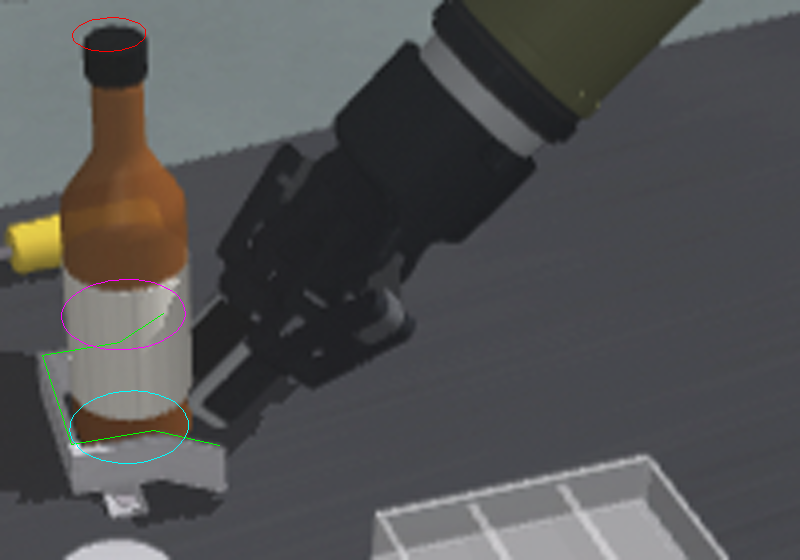

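send_rows:
  moves:
    - [-0.04, 0, 0.04, 0, 0, 0, -0.3]
    - [-0.08, 0, 0.08, 0, 0, 0, -0.3]
    - [-0.12, 0, 0.12, 0, 0, 0, -0.3]
    - [-0.16, 0, 0.16, 0, 0, 0, -0.3]
    - [-0.2, 0, 0.2, 0, 0, 0, -0.3]

```text
t: 11.15
ee_pos: [566.7, -112.4, 31.0]
tool_rot: [-179.8, 44.9, 80.1]
force: [1.3, 3.5, 1.9]
finger_gap: 29.6
```

send_rows:
  moves:
    - [-0.03, 0, 0.03, 0, 0, 0, -0.3]
    - [-0.06, 0, 0.06, 0, 0, 0, -0.3]
    - [-0.09, 0, 0.09, 0, 0, 0, -0.3]
    - [-0.12, 0, 0.12, 0, 0, 0, -0.3]
    - [-0.12, 0, 0.12, 0, 0, 0, -0.3]

```text
t: 11.78
ee_pos: [566.6, -113.3, 31.0]
tool_rot: [-179.8, 44.9, 80.2]
force: [1.5, 5.4, 2.0]
finger_gap: 29.9
```

send_rows:
  moves:
    - [-0.02, 0, 0.02, 0, 0, 0, -0.3]
    - [-0.04, 0, 0.04, 0, 0, 0, -0.3]
    - [-0.06, 0, 0.06, 0, 0, 0, -0.3]
    - [-0.07, 0, 0.07, 0, 0, 0, -0.3]
    - [-0.07, 0, 0.07, 0, 0, 0, -0.3]

```text
t: 12.4
ee_pos: [566.6, -113.5, 31.0]
tool_rot: [-179.8, 44.8, 80.2]
force: [0.1, 6.6, 2.9]
finger_gap: 29.8
```

```bash
python3 ov.py 8 562.5 -139 -100; python3 -c "
from h import *
st()"
```

```text
tcp dock -25.8 -0.4 force [0.1 6.6 2.9]
{'t': np.float64(12.5), 'q': array([  9. ,  37.1, -30.2,  99.9,  55.4,  84. , -55.1]), 'ee_pos': array([ 566.6, -113.5,   31. ]), 'tool_rot': array([-179.9,   44.8,   80.2]), 'force': array([1.6, 7.6, 2.6]), 'finger_gap': np.float64(30.1)}
```

View pics/sov8.png

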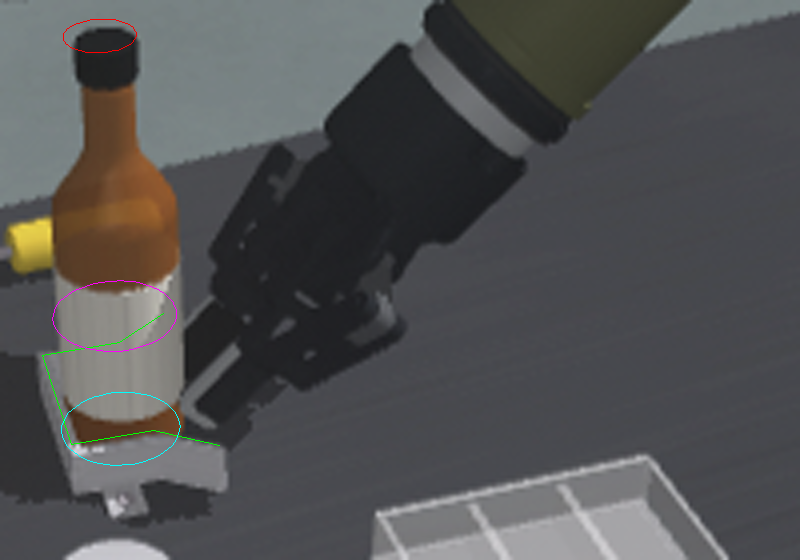

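View pics/tov8.png

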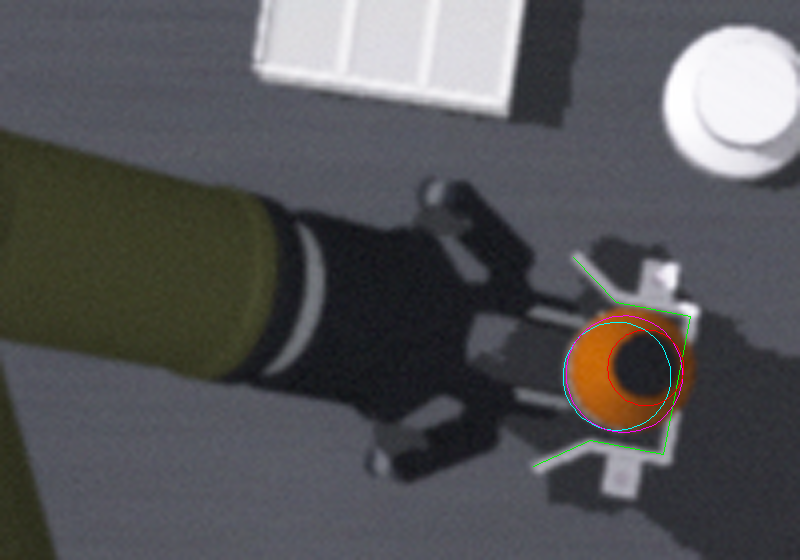

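Force rose from 3.5 to about 7 N and the tool stalled, moving about 0.2 mm of the last 1 mm commanded. Both pictures put the bottle at the back wall, so it is home. Backing straight off.

send_rows:
  moves:
    - [0.15, 0, -0.15, 0, 0, 0, -0.3]
    - [0.5, 0, -0.5, 0, 0, 0, -0.3]
    - [1.2, 0, -1.2, 0, 0, 0, -0.3]
    - [2.2, 0, -2.2, 0, 0, 0, -0.3]
    - [3.5, 0, -3.5, 0, 0, 0, -0.3]

```text
t: 13.12
ee_pos: [574.9, -65.4, 31.1]
tool_rot: [-179.8, 44.9, 80.1]
force: [-0.3, 1.1, 0.1]
finger_gap: 30.3
```

send_rows:
  moves:
    - [0, 0, -2, 0, 0, 0, -0.3]
    - [0, 0, -5, 0, 0, 0, -0.3]
    - [0, 0, -8, 0, 0, 0, -0.3]
    - [0, 0, -10, 0, 0, 0, -0.3]
    - [0, 0, -10, 0, 0, 0, -0.3]

```text
t: 13.75
ee_pos: [588.1, 5.2, 103.2]
tool_rot: [-180.0, 44.8, 80.1]
force: [0.1, -0.2, -0.9]
finger_gap: 30.0
```

```bash
cat > fin.py <<'E'
from h import *
st()
D=np.array([562.5,-139]);A=np.radians(-100);u=np.array([np.cos(A),np.sin(A)]);v=np.array([-u[1],u[0]])
bo=D+0*u; a=np.linspace(0,2*np.pi,60)
for n,(x0,y0) in [("scene",(225,110)),("top",(215,120))]:
    d=cam(n);F=d["frame"][:,:,::-1];cv2.imwrite(f"pics/{n}F.png",F);im=cv2.resize(F[y0:y0+140,x0:x0+200],None,fx=4,fy=4,interpolation=cv2.INTER_CUBIC)
    cv2.imwrite(f"pics/{n[0]}F.png",im)
E
python3 fin.py
```

```text
{'t': np.float64(13.8), 'q': array([  0.4,  37.5, -33.7,  89.8,  50.5,  96. , -55.6]), 'ee_pos': array([588.1,   5.2, 103.2]), 'tool_rot': array([-180. ,   44.8,   80.1]), 'force': array([ 0.1, -0.2, -0.9]), 'finger_gap': np.float64(30.0)}
```

View pics/sF.png

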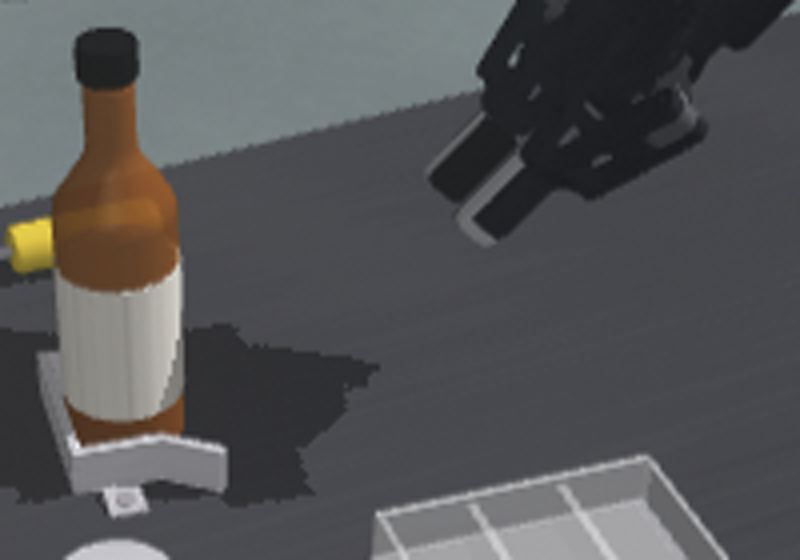

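View pics/tF.png

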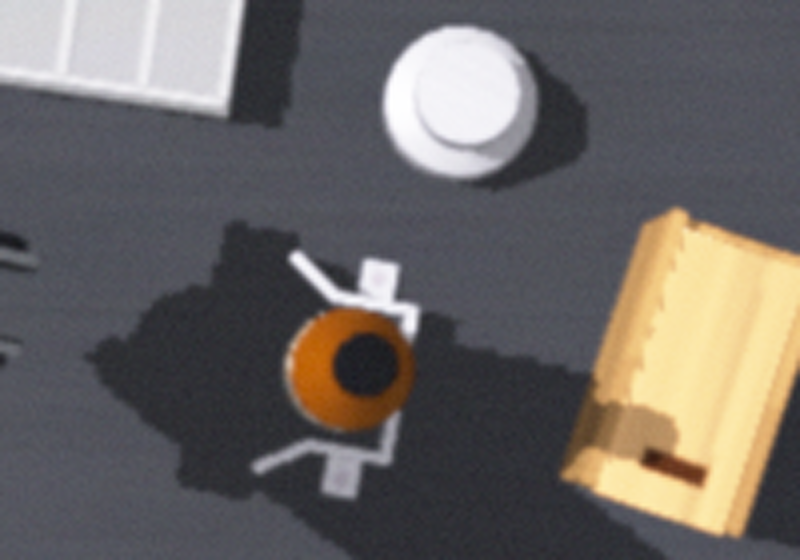

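View pics/topF.png

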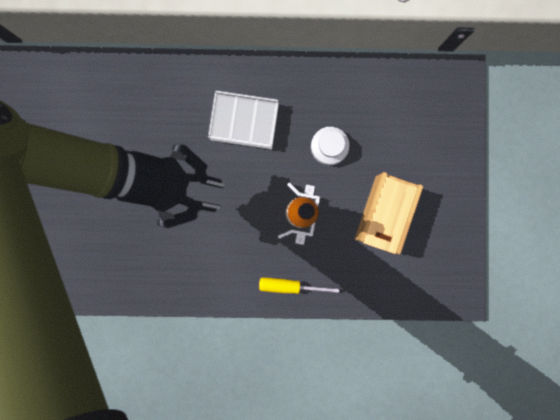

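Run:
```python
from h import *
a=np.linspace(0,2*np.pi,200)
# same-camera dock fits, compare silhouettes for candidate x
for n,D,th,(x0,y0) in [("top",(561.6,-140.2),-99.6,(215,120)),("scene",(568,-137.3),-100.5,(225,110))]:
    d=cam(n);A=np.radians(th);u=np.array([np.cos(A),np.sin(A)]);v=np.array([-u[1],u[0]])
    for x in (-6,-3,0):
        b=np.array(D)+x*u
        f=lambda z,r:(proj(d,np.c_[b[0]+r*np.cos(a),b[1]+r*np.sin(a),np.full(200,z)])-[x0,y0]+.5)*4
        P=f(20,26);Q=f(60,26);C=f(205,1).mean(0)
        print(n,x,"z20 u",P[:,0].min().round(),P[:,0].max().round(),"z60",Q[:,0].min().round(),Q[:,0].max().round(),"v",Q[:,1].min().round(),Q[:,1].max().round(),"cap",C.round())
```

```text
top -6 z20 u 274.0 382.0 z60 275.0 390.0 v 316.0 430.0 cap [354. 366.]
top -3 z20 u 280.0 388.0 z60 282.0 396.0 v 317.0 431.0 cap [362. 367.]
top 0 z20 u 286.0 395.0 z60 288.0 403.0 v 318.0 433.0 cap [370. 369.]
scene -6 z20 u 82.0 201.0 z60 76.0 199.0 v 313.0 385.0 cap [124.  39.]
scene -3 z20 u 75.0 194.0 z60 70.0 192.0 v 314.0 386.0 cap [116.  40.]
scene 0 z20 u 68.0 188.0 z60 63.0 185.0 v 315.0 387.0 cap [108.  41.]
```

Silhouettes in both cameras give dock x of about 0 to -1 mm. The bottle is upright, the bystanders haven't moved and the arm is clear of everything. Handing in.

```bash
python3 -c "
from rig import ctrl
print(ctrl.close_job())"
```

```text
the job is handed in; nothing more can be done
None
```

The bottle is standing upright in the dock against its back wall, and I have handed the job in, at about 14 s of the 48 s allowed. No verdict is reported, so this rests on my own checks.

I tilted the tool 45° and set the fingers 30 mm apart, so the two fingertips cradled the bottle about 28 mm above the shelf. I pushed it diagonally onto the dock's axis and then straight in. At the wall the tool stalled and the force rose from about 3.5 N to at most about 8 N. I then backed off straight.

**Last checks:**
- **Bottle position:** outlines in both cameras, each compared with the dock as that camera saw it, put the bottle about 0 to 1 mm short of home, roughly centred and upright.
- **Other things on the shelf:** the tray, clamp, bamboo box and screwdriver look unmoved in the top view. I judged this by eye and did not measure it.
- **Robot:** the arm and gripper are clear of everything.

**Disagreement:** the two cameras placed the dock about 6 mm apart sideways and 3 mm lengthwise, more than the 2 mm calibration figure. I used an estimate between the two for the push and relied on the stall at the wall for the final position.

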